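Release the embossing roller with the two-button latch

ROBOT

A 6-joint arm with a two-finger parallel gripper is mounted at the origin on the work surface. World frame = base frame: x ahead of the robot, y to its left, z up, the work surface at z = 0. Lengths are in mm, angles in degrees, forces in N, time in s.
With the tool pointing down it reaches from about 400 to 825 mm from the base axis. Payload 7 kg.
Tool frame: the origin (TCP) lies between the finger pads; the fingertips stand 25 mm ahead of it and the grasp point (between the pads) lies 6 mm ahead of it; x points along the fingers, y is the direction in which the jaws open and shut, and the axes are right-handed (so a half turn about x gives the same grasp; the last joint's range is limited). The gripper opens to 88 mm and grips with 3 to 60 N. Pads are 19 mm wide; open, the fingers measure 130 mm over their backs; the gripper's body (78 mm by 193 mm) begins 47 mm behind the grasp point.
Start: joints at [-49.441, 20.546, 0.682, 0, -70.136, -16.507], TCP at [275.087, -616.378, 215.361] pointing down, gripper open.
Joint ranges: [-176.03, 176.03], [-82.01, 121.73], [-58.28, 71.71], [-173.87, 95.51], [-174.79, -0.11], [-173.66, 173.66]. Speed limits (degrees/s): [136.94, 136.94, 172.46, 180, 180, 180].

INTERFACE

Orientations are given as a 3x3 rotation matrix whose columns are the frame's x, y, z axes.
In Python, from cell import ctrl, optics gives the robot as it stands.
- The arm moves only by the shell command python3 -m creep 'ROWS'. ROWS is JSON, a list of rows, each a list of 7 numbers: the gripper command: -1 is fully open, 1 is shut, values between are in proportion, then the shift along the tool's x, y, z in cm, then the turn, a rotation vector about the tool's x, y, z in rad. A call has 1 to 8 rows; each row shifts and turns the pose as measured when the row begins, along the tool's axes as they then stand; what a row does not reach is not made up. A row lasts 1/10 s, in which the tool goes at most 50 mm and 8.59 degrees, less where a joint would pass 70% of its speed; a pose out of reach is approached as far as the arm can. A call with a gripper value outside its range is refused whole. The fingers move at their own pace and stop on an object; the grip force is fixed at half the most. Time passes only in rows, so rows that do not move let the fingers close. It gives the time, the measured TCP pose, the force and the opening at its end, in the units of the state.
- ctrl.observe(): the state, without advancing time (a new reading comes with each control period).
- optics.snapshot(name): name is "scene" or "top" or "wrist"; returns the picture (480x640x3 uint8, blue, green, red); there is no depth.
- optics.get_calibration(name): a dict with "camera_matrix" (3x3 intrinsics, pixels), "extrinsics" (4x4, takes a point from camera to world coordinates). Camera axes: x right, y down, z forward; pixel columns grow to the right and rows downward; lengths in mm; the calibration is good to about 2 mm. A picture is of the moment at which its call begins: read the wrist's pose just before it. get_calibration takes no time and is no camera call; for the wrist camera it gives the pose at the moment of the call.
- ctrl.hand_in(): hands the job in, once; it reports no verdict.
Trained networks look in the newest picture that a camera, given by its name, has taken for a name from the list of things; names that differ only in an ending like _2 or _b are one class to them, and where a whole thing is asked for, a point or a joint stands for the part that bears it (a point fixed in the world has none). Each returns a list of dicts, best first, with "confidence" (0 to 1); they miss things now and then, are a little off and sometimes report something else, mostly with a low value. They report only what shows in the picture. A call takes as long as a camera call.
- optics.find_in(camera, query): "xyz" ([x, y, z] in mm, in world coordinates, good to about 4 mm: the middle of the surface that is visible of it).
- optics.trace(camera, query): "mask" (480x640 bool, what is visible of it).
The state is a dict: "time": time; "joint_pos": joint angles; "joint_vel": joint speeds; "effort": joint torques, N m; "eef_pos": TCP position; "eef_rot": TCP orientation; "wrist_force": force on the tool from outside, world axes, zero at the start; "torque": the same for the moment, N m; "opening": finger opening in mm.
Only numpy, scipy, OpenCV 4.12 (cv2) and the standard library are available. Lean on these libraries where they do the work, as an engineer would, in place of code of your own. Each camera call takes 0.05 s, during which the arm holds its last target.

TASK

With the fingertips, push the orange catch tray sideways along its track until it is fully home at the foot of the ramp. Then press the two yellow buttons all the way down together, one fingertip on each, keep both down until the wooden roller has rolled down the ramp and lies still in the tray, and then let both buttons come back up. Do not touch the roller, do not press the buttons before the tray is home or one without the other, pick nothing up, and leave the other things on the table where they are.

Things in the scene. Friction and masses are not known exactly. Their poses are not given: they have to be found in the camera images.
- bed: Blue and aluminium embossing bed, fixed to the table. Origin on the table under it, +z up. From -x (robot's side) to +x: tray track (x -102 to -40 mm, y -165 to +60, 8 high, blue end stop 30 high at y +58 to +68), ramp (x -42 to 50, 110 wide, falling 9 degrees towards -x, surface 20 to 34 high, blue cheeks 50 high), blue button housing (x 50 to 135, y -55 to 55, 55 high).
- stop_pins (a point): Midpoint between the tops of two red stop pins, 7 mm above the ramp at bed x +7; the pins (12 mm wide) stand at y +31 and -31 and hold the roller on the ramp. Each yellow button draws down the pin on its own side; one alone does not free the roller.
- tray (a joint): Sliding of the tray in m: 0 = fully home against its end, in line with the ramp; grows as the tray stands out towards the bed's -y side (up to 0.095). Push it in the bed's +y direction; it slides with about 2.5 N of friction and stays where it is left.
- tray_push (a point): Centre of the outer face (facing the bed's -y) of the tray's -y end wall, the face to push on; 28.5 mm above the table, moves with the tray, axes as the bed's. The orange tray is 52 mm (x) by 112 mm (y). Above the table: underside 10, floor 14, end walls 47, wall on the robot's side 45, lip towards the ramp 19 mm.
- left_button (a joint): Travel in m of the yellow button on the bed's +y side: 0 = up, 0.010 = all the way down. Spring: about 2 N to start, 6 N fully down; it comes back up by itself. Its pin is clear of the roller from about 0.007.
- right_button (a joint): The same for the yellow button on the bed's -y side.
- left_button_top (a point): Centre of the flat top of the left yellow button, a round cap 32 mm in diameter; at rest 72 mm above the table, at bed x +88, y +31 mm. Moves with the button. The two caps are 62 mm apart centre to centre along the bed's y (30 mm gap between them).
- right_button_top (a point): The same for the right yellow button, at bed x +88, y -31 mm.
- roller: Loose wooden embossing roller with dark ribs and brass ends, 36 mm in diameter, 90 mm long, about 180 g, lying across the ramp with its axis along the bed's y. Origin at its centre: parked at about bed x +21, z 48 mm; when lying in the tray at about bed x -71, z 32 mm. Not to be touched; it rolls down by itself in about a second once both pins are down.
- glaze_jar: Bystander: blue-labelled jar 50 mm in diameter, 65 high, standing at the bed's +y side. Origin under its centre.
- stamp: Bystander: dark wooden hand stamp, 36 mm in diameter, 58 high, standing at the bed's -y side beside the ramp. Origin under its centre.
- brush: Bystander: brush 170 mm long, lying on the table at the left. Origin underneath it.
- mug: Bystander: terracotta mug 80 mm in diameter, 90 high, beyond the bed. Origin under its centre.
- tile: Bystander: square terracotta tile 100 x 100 x 10 mm, flat on the table beyond the bed. Origin under its centre.
- slip_bottle: Bystander: grey bottle 60 mm in diameter, 150 high, beyond the bed. Origin under its centre.
- spatula: Bystander: spatula 200 mm long, lying on the table at the right. Origin underneath it.
- banding_wheel: Blue banding wheel, fixed, 240 mm in diameter, 58 high, on the table at the right. Origin under its centre.

How it is judged (in metres and radians):
On the way, in this order (a step that is already met when the one before it is completed fails the run):
1. the catch tray is pushed fully home (value of joint tray below 0.004 m), for 0.2 s.
2. the roller has been let down by both buttons together and lies still in the tray while both are still held all the way down (value of joint each of left_button, right_button above 0.008 m and x of roller in the frame of bed between -0.085 and -0.058 m and y of roller in the frame of bed between -0.012 and 0.012 m and z of roller in the frame of bed below 0.04 m and linear speed of roller below 0.03 m/s), for 0.3 s.
At the end, for the whole second after the job is handed in: The roller lies still in the tray (its centre within about 13 mm of the tray's middle along the bed's x and 12 mm along y, lower than 40 mm above the table), the tray is home within 6 mm, and both buttons are up within 1.5 mm (x of roller in the frame of bed between -0.085 and -0.058 m and y of roller in the frame of bed between -0.012 and 0.012 m and z of roller in the frame of bed below 0.04 m and value of joint tray below 0.006 m and value of joint each of left_button, right_button below 0.0015 m and linear speed of roller below 0.03 m/s); the robot touches nothing.
It fails at once if one button is pressed (over 5 mm) while the other is still up (under 1.5 mm) ((value of joint left_button above 0.005 m and value of joint right_button below 0.0015 m) or (value of joint right_button above 0.005 m and value of joint left_button below 0.0015 m)).
It fails at once if a button is pressed (over 5 mm) while the tray is not home (8 mm out or more) (value of joint any of left_button, right_button above 0.005 m and value of joint tray above 0.008 m).
It fails at once if the robot touches the roller, or the roller is lifted off the bed (contact force between any of the fingers, the arm and roller above 0.5 N or z of roller in the frame of bed above 0.062 m).
It fails at once if a bystander is moved by more than 20 mm (distance of any of glaze_jar, stamp, brush, mug, tile, slip_bottle, spatula from where it was at the start of the episode above 0.02 m).
It fails at once if a standing bystander is tipped (angle between any of glaze_jar, stamp, mug, slip_bottle's own z axis and vertical above 0.35 rad).
It also fails if it takes over 45 s, if anything falls off the work surface, if the arm or the gripper's body presses on something with over 40 N, if the wrist force passes 120 N, or if a joint passes its speed limit or range.

## Working session

There is one attempt and no reset: what is moved stays moved. The work goes in short steps, Python scripts to look and compute and a shell command to move; the robot and the scene stay as the last step left them, time stands still between calls to the robot, and variables do not carry over. Pictures are saved under pics/ and viewed, and the job is handed in when it is done.

```bash
mkdir -p pics; ls; python3 - <<'E'
from cell import ctrl, optics
import cv2,numpy as np
s=ctrl.observe();print(s)
for n in("scene","top"):
    cv2.imwrite(f"pics/{n}0.png",optics.snapshot(n))
    for q in ("tray_push","left_button_top","right_button_top","stop_pins","roller","stamp","glaze_jar","bed"):
        print(n,q,[(np.round(d["xyz"]).tolist(),round(d["confidence"],2)) for d in optics.find_in(n,q)[:3]])
E
```

```text
pics
{'time': 0.0, 'joint_pos': array([-4.94385161e+01,  2.05925350e+01,  6.34784248e-01, -1.99439122e-02,
       -7.01364517e+01, -1.65079533e+01]), 'joint_vel': array([ 0.05366228, -0.08840986,  0.02000831, -0.0230328 ,  0.02641224,
       -0.02761239]), 'effort': array([ 3.24252669e-04, -5.82723498e+01,  2.93041545e+01,  6.99675098e+00,
        6.74502837e-03, -2.27330665e-04]), 'eef_pos': array([ 274.90379086, -615.93374954,  214.41852523]), 'eef_rot': array([[-8.20401149e-04, -4.07481041e-01,  9.13213298e-01],
       [ 1.46193488e-03,  9.13212141e-01,  4.07481838e-01],
       [-9.99998595e-01,  1.66935694e-03, -1.53489543e-04]]), 'wrist_force': array([-0.02907316, -0.30685038, -0.48023966]), 'torque': array([ 0.01214484,  0.07761231, -0.03429733]), 'opening': 87.72560374214277}
scene tray_push [([477.0, -52.0, 17.0], 0.91)]
scene left_button_top [([631.0, 88.0, 76.0], 0.64)]
scene right_button_top [([641.0, 26.0, 76.0], 0.7), ([535.0, 30.0, 29.0], 0.43)]
scene stop_pins [([538.0, 27.0, 33.0], 0.57), ([476.0, -55.0, 18.0], 0.24)]
scene roller [([572.0, 45.0, 61.0], 0.97), ([536.0, 31.0, 28.0], 0.51), ([479.0, -53.0, 20.0], 0.22)]
scene stamp [([479.0, -55.0, 18.0], 0.73), ([661.0, -68.0, 18.0], 0.72)]
scene glaze_jar [([534.0, 170.0, 51.0], 0.89), ([535.0, 30.0, 35.0], 0.28), ([628.0, 88.0, 73.0], 0.26)]
scene bed [([533.0, 31.0, 29.0], 0.79), ([641.0, 29.0, 73.0], 0.49)]
top tray_push [([495.0, -52.0, 11.0], 0.7)]
top left_button_top [([621.0, 88.0, 70.0], 0.58)]
top right_button_top [([645.0, -460.0, 61.0], 0.7), ([633.0, 26.0, 76.0], 0.55)]
top stop_pins [([522.0, 29.0, 25.0], 0.79), ([488.0, -53.0, 17.0], 0.61)]
top roller [([567.0, 48.0, 66.0], 0.91)]
top stamp [([646.0, -71.0, 15.0], 0.69)]
top glaze_jar [([514.0, 168.0, 65.0], 0.75)]
top bed [([521.0, 29.0, 25.0], 0.85), ([647.0, -72.0, 18.0], 0.48)]
```

View pics/scene0.png

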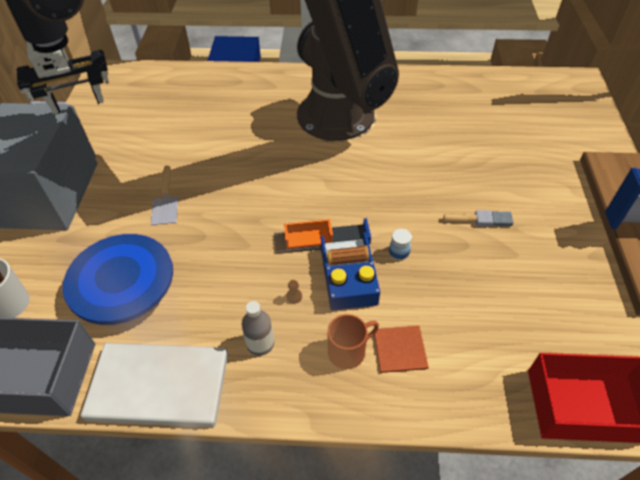

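View pics/top0.png

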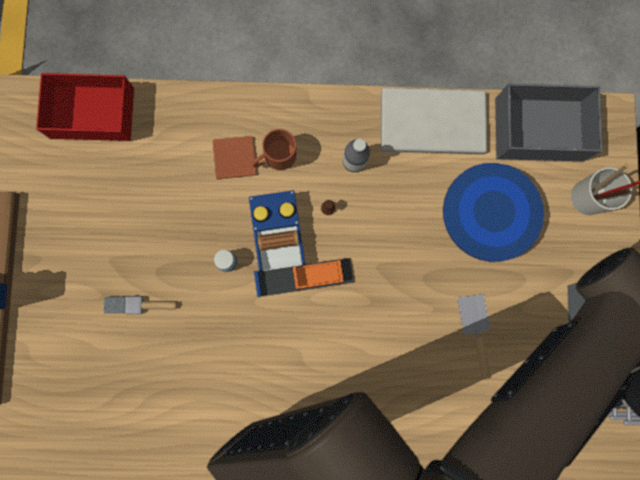

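Scene: bed centred near (350,265) with its buttons towards the camera and the tray (307,234) standing out to the robot's right. In the top view the caps are at (261,213) and (287,209). I'll refine these by colour segmentation.

```bash
cat > h.py <<'E'
import cv2,numpy as np
from cell import ctrl,optics
def ray(n,uv,z,cal=None):
    c=cal or optics.get_calibration(n);K=np.array(c["camera_matrix"]);T=np.array(c["extrinsics"])
    d=T[:3,:3]@np.linalg.solve(K,[uv[0],uv[1],1.]);o=T[:3,3];return o+d*(z-o[2])/d[2]
def blobs(im,lo,hi,amin=15):
    m=cv2.inRange(cv2.cvtColor(im,cv2.COLOR_BGR2HSV),lo,hi)
    n,l,s,c=cv2.connectedComponentsWithStats(m)
    return [(c[i],s[i],l==i) for i in range(1,n) if s[i][4]>=amin]
E
python3 - <<'E'
from h import *
for n in("scene","top"):
    im=cv2.imread(f"pics/{n}0.png")
    print(n,optics.get_calibration(n)["extrinsics"][:3,3])
    for c,s,m in blobs(im,(22,120,120),(35,255,255)):
        print("yel",c.round(1),s,ray(n,c,70).round(1))
    for c,s,m in blobs(im,(3,200,120),(12,255,255)):
        if s[4]>150: print("org",c.round(1),s)
    b=im[190:310,230:390] if n=="scene" else im[180:310,200:370]
    cv2.imwrite(f"pics/{n}_z.png",cv2.resize(b,None,fx=4.6,fy=4.6,interpolation=2))
E
```

```text
scene [1310.43526122   33.51680033 1027.73915724]
yel [366.4 272.5] [359 266  15  14 161] [630.1  89.4  70. ]
yel [338.3 275.5] [331 269  15  14 163] [640.8  28.5  70. ]
org [308.2 231.5] [285 220  47  27 715]
top [ 394.05570957  -19.20349513 1462.54154687]
yel [286.4 209. ] [280 203  14  13 150] [636.5  25.4  70. ]
yel [260.1 212.9] [254 207  14  13 148] [625.6  86.3  70. ]
```

```bash
python3 -m creep '[[1,0,4,3,0,0,0],[1,0,4,3,0,0,0],[1,0,4,3,0,0,0],[1,0,4,3,0,0,0],[1,0,4,3,0,0,0],[1,0,4,3,0,0,0],[1,0,4,2,0,0,0],[1,0,4,2,0,0,0]]'
```

```text
time: 1.7
eef_pos: [346.0, -232.0, 212.6]
eef_rot: [[-0.001, -0.4, 0.916], [0.0, 0.916, 0.4], [-1.0, 0.001, -0.0]]
wrist_force: [0.7, -0.0, 0.8]
opening: 28.8
```

```bash
python3 -m creep '[[1,0,2,4,-0.13,0,0],[1,0,2,3,-0.12,0,0],[1,0,2,3,0,0,0],[1,0,0,0,0,0,0]]'; python3 - <<'E'
from h import *
s=ctrl.observe();print(s["eef_pos"].round(1),s["eef_rot"].round(3).tolist(),s["time"])
cal=optics.get_calibration("wrist");im=optics.snapshot("wrist");cv2.imwrite("pics/w1.png",im);np.save("w1.npy",cal["extrinsics"]);print(cal)
for q in("tray_push","left_button_top","right_button_top"):
        print(q,[(np.round(d["xyz"]).tolist(),round(d["confidence"],2)) for d in optics.find_in("wrist",q)[:3]])
E
```

```text
time: 2.1
eef_pos: [402.6, -122.3, 215.3]
eef_rot: [[0.007, -0.627, 0.779], [0.001, 0.779, 0.627], [-1.0, -0.003, 0.006]]
wrist_force: [-0.3, -0.2, -0.8]
opening: 1.2
[ 402.6 -122.3  215.3] [[0.007, -0.627, 0.779], [0.001, 0.779, 0.627], [-1.0, -0.003, 0.006]] 2.1
{'camera_matrix': array([[352.1413838 ,   0.        , 317.9877712 ],
       [  0.        , 352.1413838 , 234.94980696],
       [  0.        ,   0.        ,   1.        ]]), 'extrinsics': array([[-6.26277426e-01,  7.38944664e-01,  2.48470058e-01,
         3.35828189e+02],
       [ 7.79594814e-01,  5.94806004e-01,  1.96055460e-01,
        -1.76218842e+02],
       [-2.91734608e-03,  3.16491077e-01, -9.48591001e-01,
         3.84319007e+02],
       [ 0.00000000e+00,  0.00000000e+00,  0.00000000e+00,
         1.00000000e+00]])}
tray_push [([473.0, -93.0, 24.0], 0.79)]
left_button_top []
right_button_top []
```

View pics/w1.png

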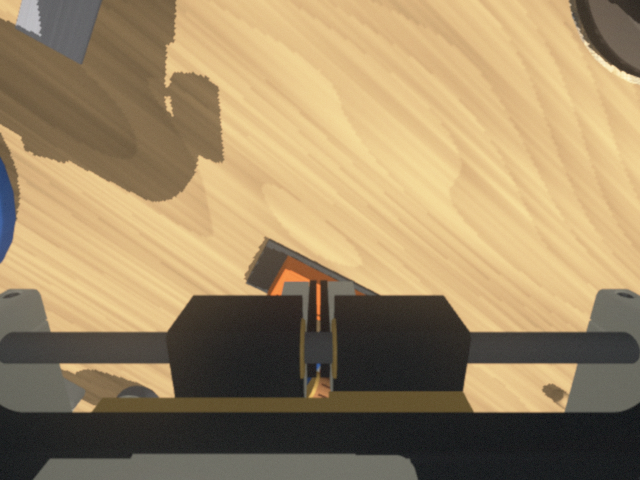

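Wrist view: the track's end is at (265,262) and the tray's orange end is at about (270,292)–(290,258). I turned the wrong way, so I'll correct by +0.51 rad.

```bash
python3 - <<'E'
from h import *
cal=dict(camera_matrix=optics.get_calibration("wrist")["camera_matrix"],extrinsics=np.load("w1.npy"))
for uv,z in(((270,292),47),((290,258),47),((265,240),8),((246,280),8)): print(uv,ray("",uv,z,cal).round(1))
a=np.radians(9.8);ex=np.array([np.cos(a),np.sin(a)]);ey=np.array([-np.sin(a),np.cos(a)])
o=np.array([633,57.4])-88*ex
for uv,z in(((270,292),47),((290,258),47),((265,240),8),((246,280),8)):
    p=ray("",uv,z,cal)[:2]-o;print("bed",p@ex,p@ey)
for n,pts in(("top",[((343,262),47),((343,284),47)]),):
    for uv,z in pts:
        p=ray(n,uv,z);q=p[:2]-o;print(n,uv,p.round(),"bed",q@ex,q@ey)
E
```

```text
(270, 292) [ 506.4 -106.2   47. ]
(290, 258) [ 461.9 -113.3   47. ]
(265, 240) [ 476.7 -141.4    8. ]
(246, 280) [ 531.2 -129.5    8. ]
bed -64.60343785693236 -139.66212555007164
bed -109.6896860498612 -139.08122827126613
bed -99.83068080947987 -169.31193147175884
bed -44.16413575612405 -166.79062940092305
top (343, 262) [ 518. -111.   47.] bed -54.27542334840204 -146.22268148948183
top (343, 284) [ 466. -112.   47.] bed -105.3756305303172 -138.33411468468483
```

View pics/top_z.png

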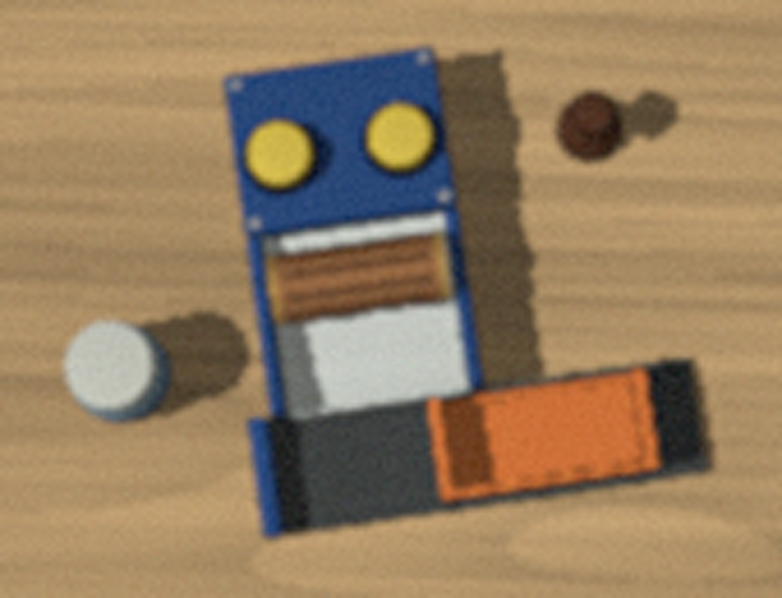

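Top view: tray at the right of the track with its face at bed y ≈ -140, and the yaw agrees. The roller is parked below the buttons.

```bash
python3 -m creep '[[1,0,0,1.5,0.13,0,0],[1,0,0,1.5,0.13,0,0],[1,0,0,1.5,0.13,0,0],[1,0,0,1.5,0.12,0,0],[1,0,0,0,0,0,0]]'
```

```text
time: 2.8
eef_pos: [453.3, -104.1, 214.9]
eef_rot: [[0.005, -0.131, 0.991], [0.001, 0.991, 0.131], [-1.0, 0.0, 0.005]]
wrist_force: [-0.2, -0.3, -0.3]
opening: 0.2
```

```bash
python3 -m creep '[[1,2,-2.5,2.3,-0.04,0,0],[1,3,-2.4,2.3,0,0,0],[1,4,0,0,0,0,0],[1,4,0,0,0,0,0],[1,2.5,0,0,0,0,0],[1,0,0,0,0,0,0]]'; python3 - <<'E'
from h import *
cv2.imwrite("pics/s2.png",cv2.resize(optics.snapshot("scene")[160:320,220:420],None,fx=4,fy=4))
E
```

```text
time: 3.4
eef_pos: [506.7, -155.1, 56.8]
eef_rot: [[0.008, -0.175, 0.985], [0.0, 0.985, 0.175], [-1.0, -0.001, 0.008]]
wrist_force: [-0.0, -0.8, -0.2]
opening: 0.4
```

View pics/s2.png

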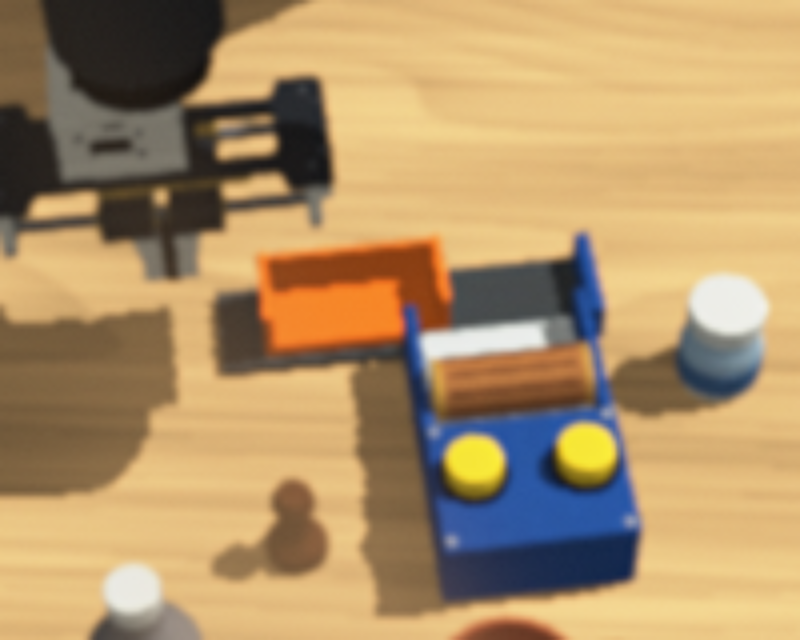

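Fingertips (170,275) hang in line with the tray's end wall (265,300), and the gripper body is well above it. Now lower and push.

```bash
python3 -m creep '[[1,0.9,0,0,0,0,0],[1,0.1,1.5,0,0,0,0],[1,0,1.5,0,0,0,0],[1,0,1.5,0,0,0,0],[1,0,1.5,0,0,0,0],[1,0,1.5,0,0,0,0]]'
```

```text
time: 4.05
eef_pos: [498.4, -79.2, 55.6]
eef_rot: [[0.024, -0.175, 0.984], [0.001, 0.985, 0.175], [-1.0, -0.003, 0.024]]
wrist_force: [1.4, 0.4, 0.5]
opening: 0.5
```

```bash
python3 - <<'E'
from h import *
cv2.imwrite("pics/s3.png",cv2.resize(optics.snapshot("scene")[160:320,220:420],None,fx=4,fy=4))
print(ctrl.observe())
E
```

```text
{'time': 4.1, 'joint_pos': array([ 13.68365381,  13.44193849, -33.68551797,   0.39030641,
       -41.47841765, -93.85824912]), 'joint_vel': array([-1.80621934,  0.61422913,  0.9255421 ,  0.13118189, -0.29560611,
        3.79371537]), 'effort': array([-1.53972521e+00, -3.78829443e+01,  2.21223325e+01,  5.37414819e+00,
        2.16987671e-02,  3.71386288e-01]), 'eef_pos': array([498.26799473, -77.89184257,  55.92891475]), 'eef_rot': array([[ 0.02471741, -0.17558202,  0.98415446],
       [ 0.00137428,  0.98446027,  0.17560207],
       [-0.99969353, -0.00298792,  0.02457461]]), 'wrist_force': array([-0.73631921,  2.28059051, -0.36320463]), 'torque': array([0.27229713, 0.21158799, 0.0100335 ]), 'opening': 0.6135417173871603}
```

View pics/s3.png

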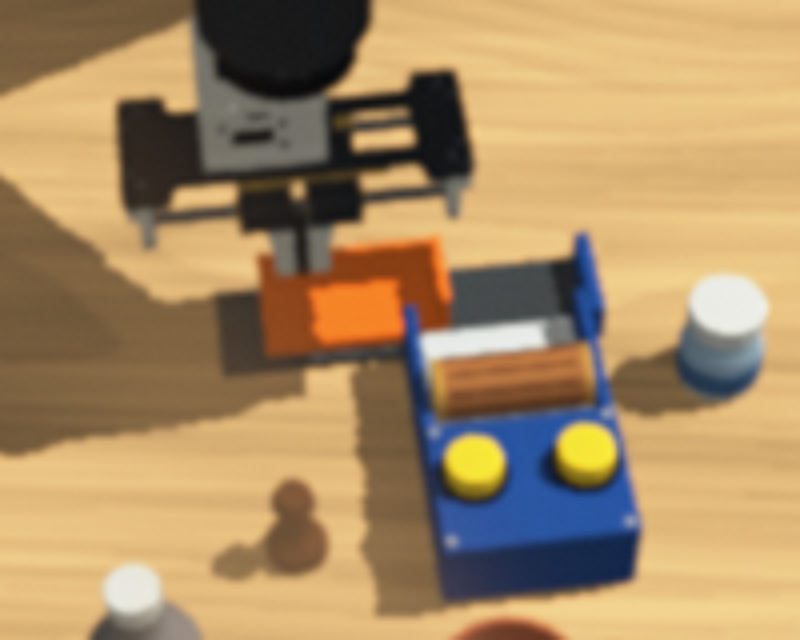

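```bash
python3 - <<'E'
from h import *
s=ctrl.observe();c=optics.get_calibration("scene");K=c["camera_matrix"];Ti=np.linalg.inv(c["extrinsics"])
im=optics.snapshot("scene");S=4
big=cv2.resize(im[160:320,220:420],None,fx=S,fy=S)
def pr(p):
    q=K@(Ti[:3,:3]@p+Ti[:3,3]);return q[:2]/q[2]
R=s["eef_rot"];print(s["eef_pos"])
for d in((25,0,0),(25,12,0),(25,-12,0),(0,0,0),(-41,0,0),(-41,96,0)):
    u=pr(s["eef_pos"]+R@np.array(d));print(d,((u-[220,160])*S).round());cv2.circle(big,tuple(((u-[220,160])*S).astype(int).tolist()),4,(255,0,255),-1)
a=np.radians(9.8);ex=np.array([np.cos(a),np.sin(a),0]);ey=np.array([-np.sin(a),np.cos(a),0])
o=np.array([546.3,42.4,0])
for b in((-97,-140,45),(-45,-140,47),(-97,-140,10),(-97,-28,45),(-102,-165,8),(-40,-165,8),(88,31,72),(88,-31,72)):
    u=pr(o+ex*b[0]+ey*b[1]+[0,0,b[2]]);cv2.circle(big,tuple(((u-[220,160])*S).astype(int).tolist()),4,(0,255,0),-1)
cv2.imwrite("pics/s4.png",big)
E
```

```text
[498.26799473 -77.89184257  55.92891475]
(25, 0, 0) [302. 300.]
(25, 12, 0) [322. 298.]
(25, -12, 0) [282. 302.]
(0, 0, 0) [300. 272.]
(-41, 0, 0) [297. 226.]
(-41, 96, 0) [461. 209.]
```

View pics/s4.png

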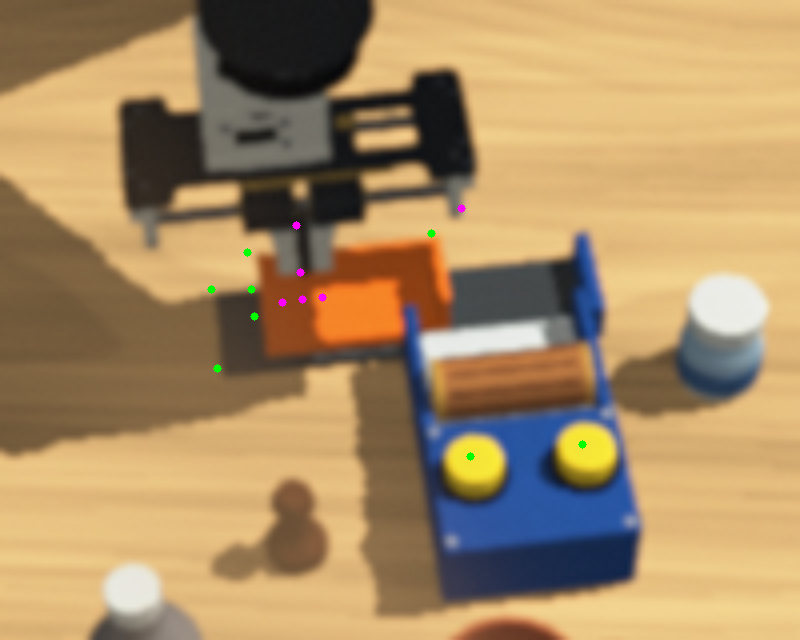

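```bash
python3 - <<'E'
from h import *
im=optics.snapshot("scene")
cv2.imwrite("pics/s5.png",cv2.resize(im[195:260,270:350],None,fx=9,fy=9,interpolation=cv2.INTER_NEAREST))
cv2.imwrite("pics/w5.png",optics.snapshot("wrist"))
s=ctrl.observe();print(s["eef_pos"],s["wrist_force"],s["torque"])
E
```

```text
[498.41822656 -79.79791149  55.32360766] [ 0.53088528 -0.32471015  0.13238198] [ 0.00751775  0.03541233 -0.00312199]
```

View pics/s5.png

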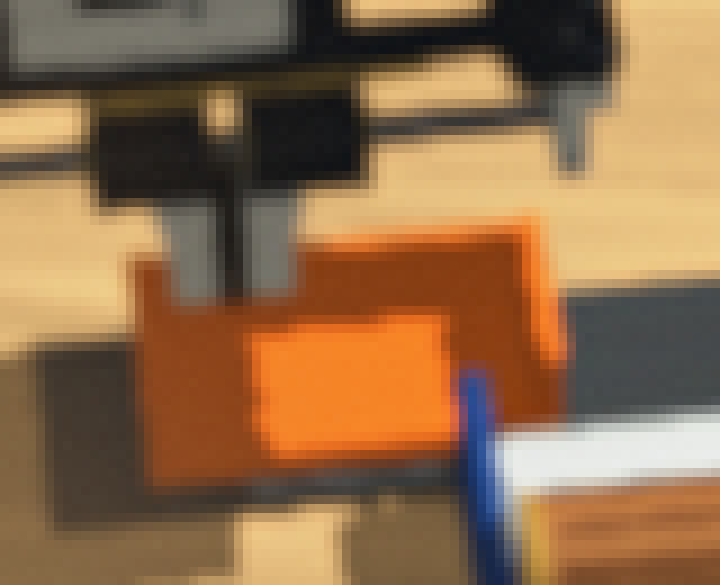

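View pics/w5.png

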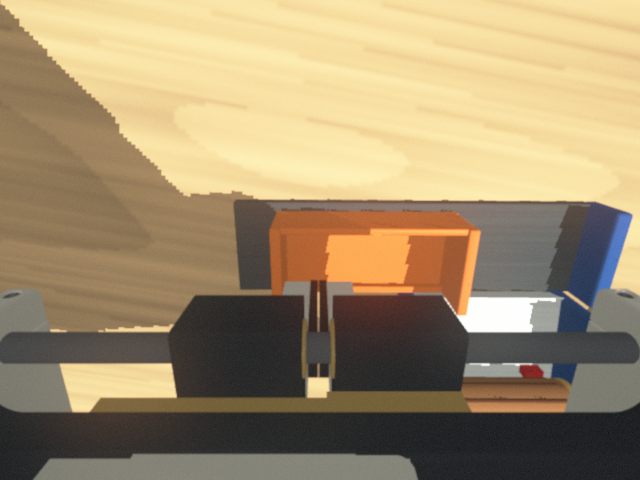

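Scene zoom: the tray hasn't moved, and the fingertips (235,300) are over it. So they passed above the end wall, standing higher than I assumed. I'll lift, go back and check the descent.

```bash
python3 -m creep '[[1,-2,0,0,0,0,0],[1,0,-4,0,0,-0.024,0],[1,0,-4,0,0,0,0],[1,0,-1,0,0,0,0],[1,0,0,0,0,0,0]]'; python3 -m creep '[[1,1.5,0,0,0,0,0]]';python3 -m creep '[[1,1.5,0,0,0,0,0]]';python3 -m creep '[[1,0,0,0,0,0,0]]'
```

```text
time: 4.75
eef_pos: [516.5, -171.5, 79.5]
eef_rot: [[0.054, -0.18, 0.982], [0.005, 0.984, 0.18], [-0.999, -0.005, 0.054]]
wrist_force: [-0.4, -0.2, -0.0]
opening: 0.8
time: 4.85
eef_pos: [518.7, -172.0, 66.1]
eef_rot: [[0.057, -0.179, 0.982], [0.005, 0.984, 0.179], [-0.998, -0.006, 0.057]]
wrist_force: [0.3, 1.3, -0.2]
opening: 0.7
time: 4.95
eef_pos: [519.6, -171.9, 51.2]
eef_rot: [[0.058, -0.178, 0.982], [0.005, 0.984, 0.178], [-0.998, -0.006, 0.058]]
wrist_force: [-0.1, -0.2, -0.1]
opening: 0.6
time: 5.05
eef_pos: [518.2, -171.5, 49.8]
eef_rot: [[0.055, -0.177, 0.983], [0.005, 0.984, 0.177], [-0.998, -0.005, 0.055]]
wrist_force: [-0.7, -0.0, 0.7]
opening: 0.5
```

```bash
python3 -m creep '[[1,0.8,0,0,0,0.055,0],[1,0,0,0,0,0,0]]';  python3 - <<'E'
from h import *
im=optics.snapshot("scene")
cv2.imwrite("pics/s6.png",cv2.resize(im[180:270,240:340],None,fx=7,fy=6,interpolation=cv2.INTER_CUBIC))
s=ctrl.observe();print(s["eef_pos"],s["wrist_force"],s["eef_rot"][:,0])
E
```

```text
time: 5.25
eef_pos: [518.4, -170.7, 42.7]
eef_rot: [[-0.0, -0.178, 0.984], [-0.005, 0.984, 0.178], [-1.0, -0.005, -0.001]]
wrist_force: [-0.0, -0.1, 0.1]
opening: 0.8
[ 518.16762795 -170.68383896   43.13583161] [-0.05833159 -0.44477219  0.08964583] [ 0.00178709 -0.00476859 -0.99998703]
```

View pics/s6.png

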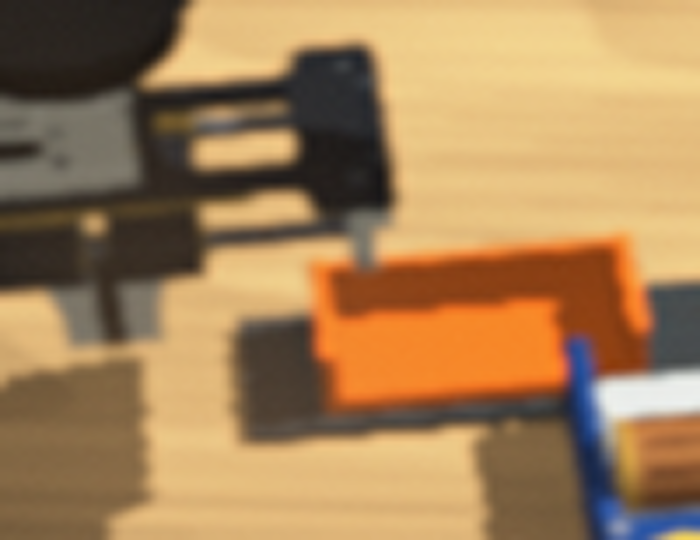

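```bash
python3 - <<'E'
from h import *
for z in (0,10,20,30,40,50): print(z,ray("scene",(240+110/7,180+340/6),z).round(0), ray("scene",(240+365/7,180+268/6),z+40).round())
im=optics.snapshot("top");cv2.imwrite("pics/t6.png",cv2.resize(im[200:330,240:440],None,fx=4,fy=4,interpolation=cv2.INTER_CUBIC))
E
```

```text
0 [ 483. -180.    0.] [474. -88.  40.]
10 [ 491. -178.   10.] [483. -86.  50.]
20 [ 499. -176.   20.] [491. -85.  60.]
30 [ 507. -174.   30.] [500. -84.  70.]
40 [ 515. -171.   40.] [508. -83.  80.]
50 [ 523. -169.   50.] [517. -82.  90.]
```

View pics/t6.png

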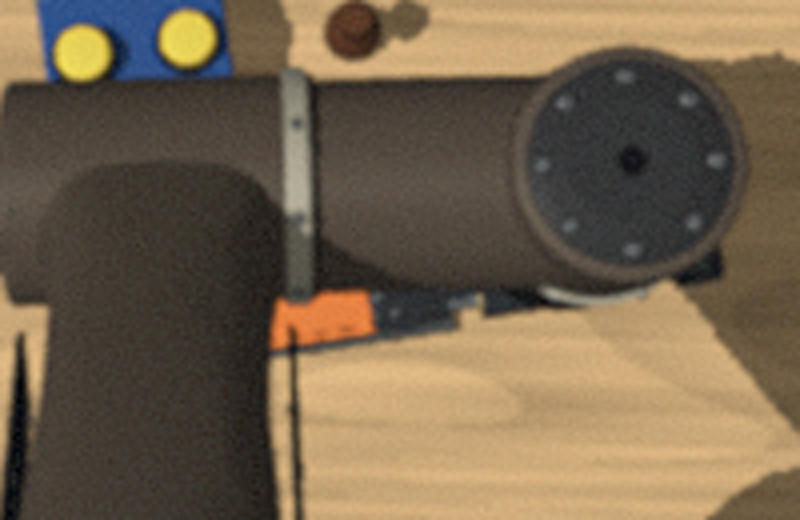

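```bash
python3 -m creep '[[1,1.2,0,0,0,0,0],[1,0,0,0,0,0,0]]';python3 -m creep '[[1,0.4,0,0,0,0,0],[1,0,0,0,0,0,0]]';python3 -m creep '[[1,0.4,0,0,0,0,0],[1,0,0,0,0,0,0]]'; python3 - <<'E'
from h import *
im=optics.snapshot("scene")
cv2.imwrite("pics/s7.png",cv2.resize(im[180:270,240:340],None,fx=7,fy=6,interpolation=cv2.INTER_CUBIC))
s=ctrl.observe();print(s["eef_pos"],s["wrist_force"],s["eef_rot"][:,0])
E
```

```text
time: 5.55
eef_pos: [518.1, -170.4, 31.7]
eef_rot: [[0.006, -0.178, 0.984], [-0.004, 0.984, 0.178], [-1.0, -0.005, 0.005]]
wrist_force: [0.1, -0.0, -0.2]
opening: 0.7
time: 5.75
eef_pos: [517.7, -170.4, 27.5]
eef_rot: [[0.006, -0.178, 0.984], [-0.004, 0.984, 0.178], [-1.0, -0.005, 0.005]]
wrist_force: [0.1, -0.2, -0.6]
opening: -0.0
time: 5.95
eef_pos: [517.7, -170.5, 23.4]
eef_rot: [[0.007, -0.177, 0.984], [-0.004, 0.984, 0.177], [-1.0, -0.005, 0.006]]
wrist_force: [-0.3, 0.4, 0.1]
opening: 0.6
[ 518.00639814 -170.57100694   23.70716786] [-0.30171388 -0.88359861  0.00738004] [ 0.00720589 -0.0039832  -0.9999661 ]
```

View pics/s7.png

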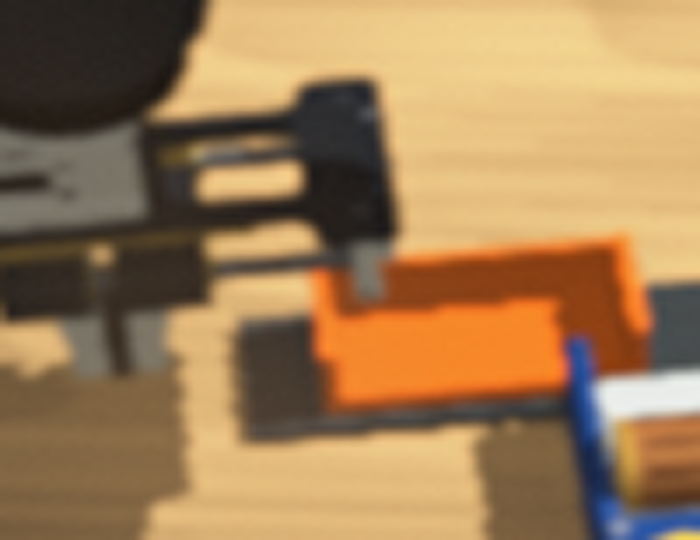

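```bash
python3 -m creep '[[1,-0.2,1.5,-0.6,0,0,0],[1,0,1.5,0,0,0,0],[1,0,1.2,0,0,0,0]]';python3 -m creep '[[1,0,1,0,0,0,0],[1,0,1,0,0,0,0]]'; python3 - <<'E'
from h import *
im=optics.snapshot("scene")
cv2.imwrite("pics/s8.png",cv2.resize(im[180:270,250:370],None,fx=6,fy=6,interpolation=cv2.INTER_CUBIC))
s=ctrl.observe();print(s["eef_pos"],s["wrist_force"],s["eef_rot"][:,0])
E
```

```text
time: 6.3
eef_pos: [503.7, -129.5, 25.5]
eef_rot: [[0.007, -0.175, 0.985], [-0.004, 0.985, 0.175], [-1.0, -0.005, 0.006]]
wrist_force: [-0.3, 0.3, 0.9]
opening: 0.7
time: 6.5
eef_pos: [499.7, -108.1, 25.8]
eef_rot: [[0.008, -0.176, 0.984], [-0.004, 0.984, 0.176], [-1.0, -0.006, 0.007]]
wrist_force: [1.7, -2.7, -1.2]
opening: 0.1
[ 499.51109657 -107.11991453   25.82633023] [-0.23351263  1.28358387 -0.65911598] [ 0.0077936  -0.0040159  -0.99996157]
```

View pics/s8.png

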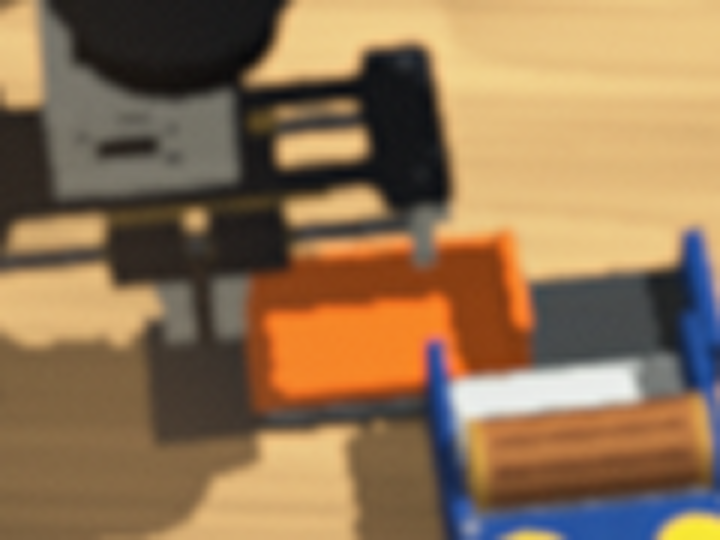

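The tray now moves with the finger: its edge is at (248,285), with finger contact. Continuing.

```bash
python3 -m creep '[[1,0,1.2,0,0,0,0],[1,0,1.2,0,0,0,0],[1,0,1.2,0,0,0,0],[1,0,1.0,0,0,0,0]]';python3 -m creep '[[1,0,0.5,0,0,0,0]]';python3 -m creep '[[1,0,0.5,0,0,0,0]]'; python3 - <<'E'
from h import *
im=optics.snapshot("scene")
cv2.imwrite("pics/s9.png",cv2.resize(im[180:270,250:370],None,fx=6,fy=6,interpolation=cv2.INTER_CUBIC))
s=ctrl.observe();print(s["eef_pos"],s["wrist_force"],s["eef_rot"][:,0])
E
```

```text
time: 6.95
eef_pos: [491.2, -59.6, 25.9]
eef_rot: [[0.008, -0.176, 0.984], [-0.005, 0.984, 0.176], [-1.0, -0.006, 0.007]]
wrist_force: [1.0, -2.8, -0.2]
opening: 0.5
time: 7.05
eef_pos: [490.2, -53.7, 25.8]
eef_rot: [[0.008, -0.177, 0.984], [-0.005, 0.984, 0.177], [-1.0, -0.006, 0.007]]
wrist_force: [-0.1, -3.5, -0.2]
opening: 0.4
time: 7.15
eef_pos: [489.2, -48.1, 25.8]
eef_rot: [[0.008, -0.177, 0.984], [-0.005, 0.984, 0.177], [-1.0, -0.006, 0.007]]
wrist_force: [0.9, -3.3, 0.6]
opening: 0.4
[489.18768917 -47.66577922  25.84144081] [0.53295622 0.07275222 0.0898708 ] [ 0.00830584 -0.00456996 -0.99995506]
```

View pics/s9.png

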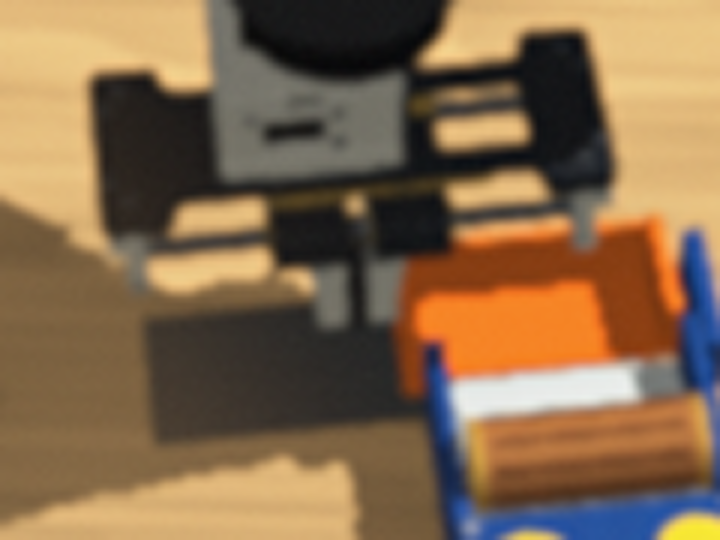

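```bash
for i in 1; do python3 -m creep '[[1,0,0.4,0,0,0,0]]';python3 -m creep '[[1,0,0.4,0,0,0,0]]';python3 -m creep '[[1,0,0.4,0,0,0,0]]'; done
```

```text
time: 7.3
eef_pos: [488.4, -43.5, 25.8]
eef_rot: [[0.008, -0.177, 0.984], [-0.005, 0.984, 0.177], [-1.0, -0.006, 0.007]]
wrist_force: [1.4, -2.6, 0.6]
opening: 0.5
time: 7.4
eef_pos: [487.8, -40.8, 26.0]
eef_rot: [[0.008, -0.178, 0.984], [-0.007, 0.984, 0.178], [-1.0, -0.008, 0.006]]
wrist_force: [11.3, -38.7, -3.9]
opening: 0.3
time: 7.5
eef_pos: [487.7, -40.6, 26.3]
eef_rot: [[0.007, -0.18, 0.984], [-0.012, 0.984, 0.18], [-1.0, -0.013, 0.005]]
wrist_force: [19.1, -52.7, -11.6]
opening: 0.6
```

The force jumped to about 50 N, so the tray is at its stop. Back off and lift.

```bash
python3 -m creep '[[1,0,-0.4,0,0,0,0],[1,0,-0.6,0,0,0,0],[1,-3,0,0,0,0,0],[1,-4,0,0,0,0,0],[1,-4,0,0,0,0,0],[1,-4,0,0,0,0,0],[0,0,2,3,0,0,0],[0,0,2,3,0,0,0]]'; python3 - <<'E'
from h import *
im=optics.snapshot("scene")
cv2.imwrite("pics/s10.png",cv2.resize(im[180:320,250:420],None,fx=4.5,fy=4.2,interpolation=cv2.INTER_CUBIC))
print(ctrl.observe()["opening"])
E
```

```text
time: 8.3
eef_pos: [537.8, -0.4, 181.8]
eef_rot: [[0.004, -0.173, 0.985], [-0.009, 0.985, 0.173], [-1.0, -0.01, 0.002]]
wrist_force: [0.8, -0.5, -0.0]
opening: 11.3
14.843497065059656
```

View pics/s10.png

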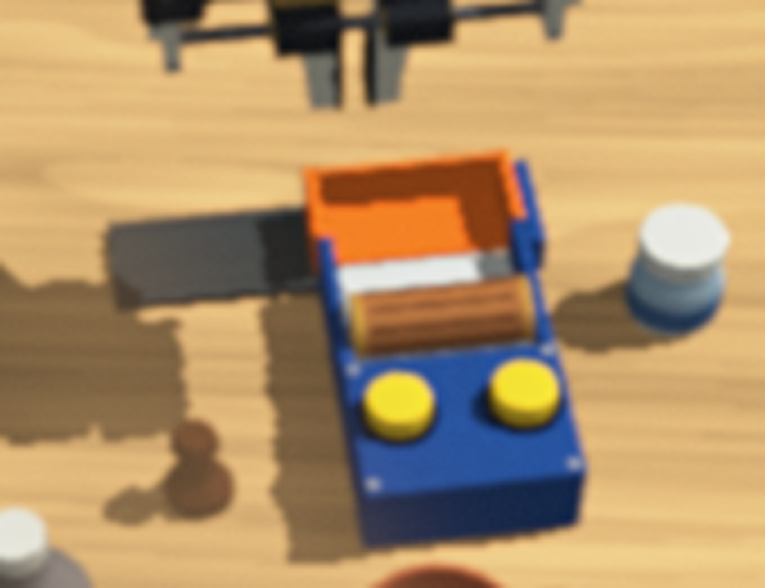

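Tray (305–520, 150–260) sits against the blue end stop, and the roller and pins are undisturbed. Moving over the buttons.

```bash
python3 -m creep '[[0,0,1.4,3.5,0,0,0],[0,0,1.3,3.5,0,0,0],[0,0,1.3,3.4,0,0,0],[0,2,0,0,0.01,0,0],[0,2,0,0,0,0,0],[0,1,0,0,0,0,0],[0,0,0,0,0,0,0]]'; python3 - <<'E'
from h import *
s=ctrl.observe();print(s["eef_pos"],s["wrist_force"],s["eef_rot"].round(3),s["opening"])
for n in("scene","top"):
    im=optics.snapshot(n)
    if n=="scene": im=im[180:320,270:440]
    else: im=im[160:300,200:370]
    cv2.imwrite(f"pics/{n}11.png",cv2.resize(im,None,fx=4.5,fy=4.2,interpolation=cv2.INTER_CUBIC))
E
```

```text
time: 9.05
eef_pos: [642.7, 66.7, 129.5]
eef_rot: [[0.007, -0.167, 0.986], [-0.004, 0.986, 0.167], [-1.0, -0.005, 0.006]]
wrist_force: [-0.7, 0.4, 0.9]
opening: 43.9
[642.6688851   66.7259397  129.50083109] [-0.68524577  0.4417021   0.89366658] [[ 0.007 -0.167  0.986]
 [-0.004  0.986  0.167]
 [-1.    -0.005  0.006]] 43.890624275892996
```

View pics/scene11.png

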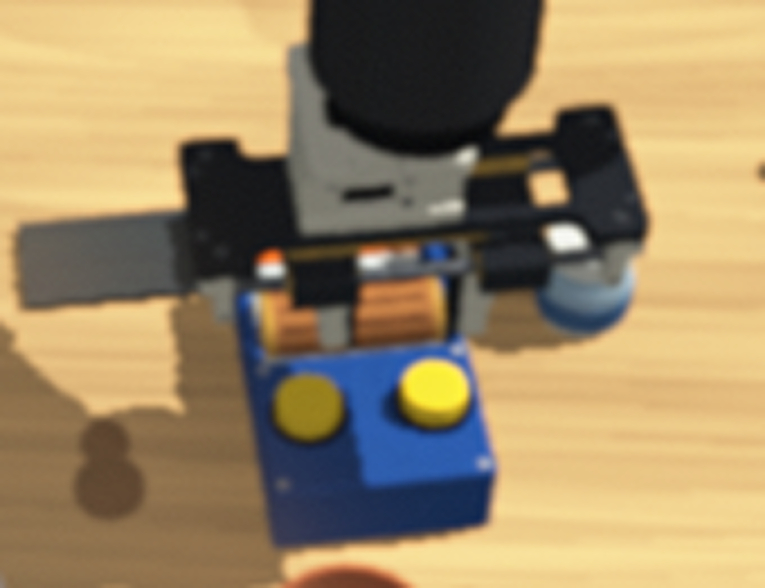

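View pics/top11.png

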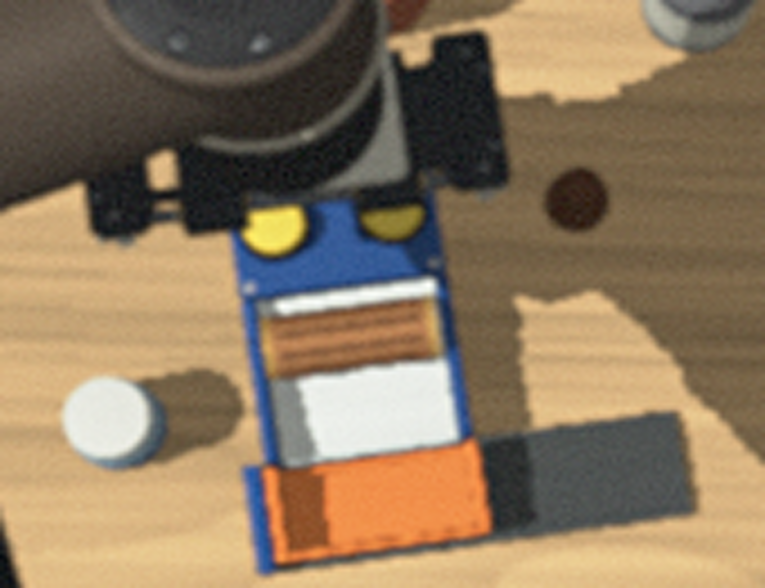

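```bash
python3 - <<'E'
from h import *
for z in (100,110,120,130,140,150):
    L=ray("scene",(270+475/4.5,180+330/4.2),z);R=ray("scene",(270+333/4.5,180+342/4.2),z)
    print(z,L.round(),R.round(),((L+R)/2).round(), np.linalg.norm(L-R).round())
im=cv2.imread("pics/scene0.png")
for c in((308,405),(434,393)): print(ray("scene",(270+c[0]/4.5,180+(c[1]-3)/4.2),72).round(1))
E
```

```text
100 [614. 108. 100.] [624.  40. 100.] [619.  74. 100.] 69.0
110 [621. 107. 110.] [632.  40. 110.] [626.  73. 110.] 68.0
120 [629. 106. 120.] [639.  40. 120.] [634.  73. 120.] 67.0
130 [636. 105. 130.] [646.  40. 130.] [641.  72. 130.] 66.0
140 [644. 104. 140.] [654.  40. 140.] [649.  72. 140.] 66.0
150 [651. 104. 150.] [661.  39. 150.] [656.  72. 150.] 65.0
[642.6  28.8  72. ]
[632.5  89.5  72. ]
```

```bash
python3 -m creep '[[0.08,0,-0.5,-0.5,0,0,0],[0.08,1,-0.5,-0.4,0,0,0],[0.08,1.5,0,0,0,0,0],[0.08,0,0,0,0,0,0]]'; python3 - <<'E'
from h import *
s=ctrl.observe();print(s["eef_pos"],s["wrist_force"],s["eef_rot"].round(3),s["opening"])
for n in("scene",):
    im=optics.snapshot(n)
    if n=="scene": im=im[200:300,290:420]
    cv2.imwrite(f"pics/{n}12.png",cv2.resize(im,None,fx=6,fy=6,interpolation=cv2.INTER_CUBIC))
E
```

```text
time: 9.55
eef_pos: [636.8, 53.9, 109.0]
eef_rot: [[0.015, -0.166, 0.986], [-0.001, 0.986, 0.166], [-1.0, -0.004, 0.014]]
wrist_force: [0.0, -0.7, 0.3]
opening: 40.4
[636.79082614  53.90981755 109.04200158] [ 0.04858037 -0.69237729  0.28738368] [[ 0.015 -0.166  0.986]
 [-0.001  0.986  0.166]
 [-1.    -0.004  0.014]] 40.36497597348521
```

View pics/scene12.png

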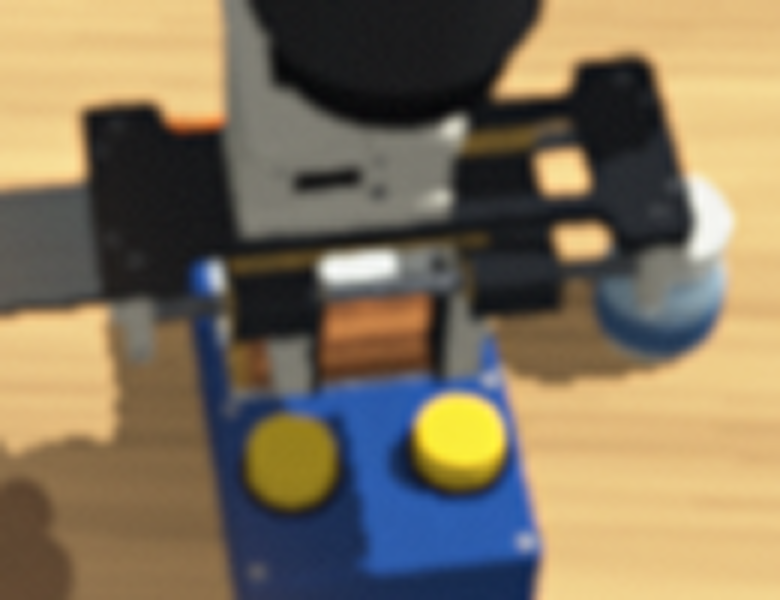

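```bash
python3 - <<'E'
from h import *
for z in (72,90,100,110,120):print(z,ray("scene",(352.5,263.3),z).round(1))
c=ray("scene",(290+375/6,200+445/6),72);print("caps",c.round(1))
K=optics.get_calibration("scene")
def pr(p):
    T=np.linalg.inv(K["extrinsics"]);q=K["camera_matrix"]@(T[:3,:3]@p+T[:3,3]);return (q[:2]/q[2]-[290,200])*6
for z in(109,100,90,80,72): print(z,pr(np.array([636.8,53.9,z])).round())
E
```

```text
72 [607.9  58.9  72. ]
90 [621.2  58.4  90. ]
100 [628.5  58.1 100. ]
110 [635.9  57.9 110. ]
120 [643.2  57.6 120. ]
caps [637.3  59.2  72. ]
109 [364. 383.]
100 [363. 398.]
90 [362. 415.]
80 [361. 431.]
72 [360. 443.]
```

```bash
python3 -m creep '[[0.08,1.5,0,0,0,0.015,0],[0.08,1.0,0,0,0,0,0],[0.08,0,0,0,0,0,0]]'; python3 - <<'E'
from h import *
s=ctrl.observe();print(s["eef_pos"],s["wrist_force"],s["eef_rot"].round(3),s["opening"])
for n in("scene",):
    im=optics.snapshot(n)
    if n=="scene": im=im[200:300,290:420]
    cv2.imwrite(f"pics/{n}13.png",cv2.resize(im,None,fx=6,fy=6,interpolation=cv2.INTER_CUBIC))
E
```

```text
time: 9.9
eef_pos: [638.6, 53.7, 85.6]
eef_rot: [[0.003, -0.167, 0.986], [-0.003, 0.986, 0.167], [-1.0, -0.004, 0.003]]
wrist_force: [0.3, 0.2, -0.3]
opening: 40.3
[638.57041935  53.69181232  85.64377667] [ 0.34008823  0.21238718 -0.27234772] [[ 0.003 -0.167  0.986]
 [-0.003  0.986  0.167]
 [-1.    -0.004  0.003]] 40.284604184672574
```

View pics/scene13.png

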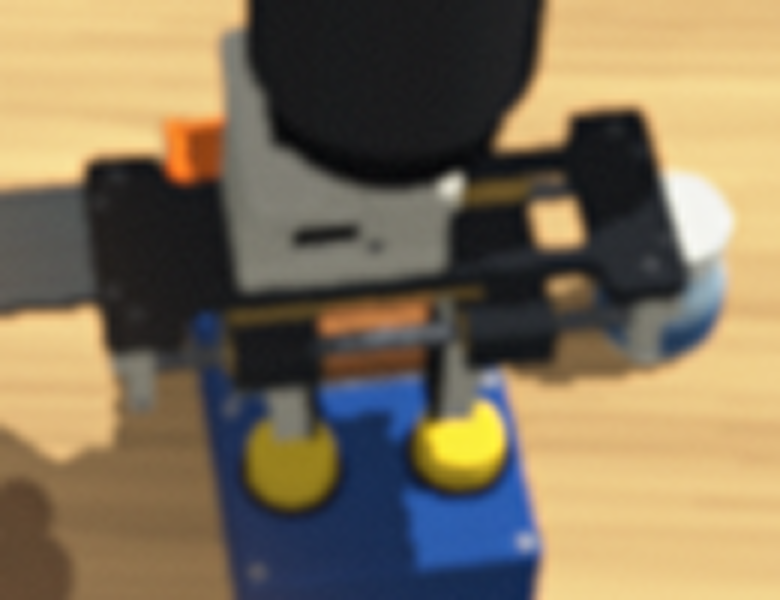

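Tips at (290,433) and (457,415) are centred laterally on the caps and just above them. Stepping down, watching the force.

```bash
python3 -m creep '[[0.08,0.4,0,0,0,0,0]]';python3 -m creep '[[0.08,0.4,0,0,0,0,0]]';python3 -m creep '[[0.08,0.2,0,0,0,0,0]]'; python3 -m creep '[[0.08,0.2,0,0,0,0,0]]';python3 - <<'E'
from h import *
for n in("scene",):
    im=optics.snapshot(n)
    if n=="scene": im=im[200:300,290:420]
    cv2.imwrite(f"pics/{n}14.png",cv2.resize(im,None,fx=6,fy=6,interpolation=cv2.INTER_CUBIC))
E
```

```text
time: 10.05
eef_pos: [639.5, 53.9, 82.8]
eef_rot: [[0.005, -0.167, 0.986], [-0.003, 0.986, 0.167], [-1.0, -0.004, 0.005]]
wrist_force: [1.0, -0.2, -0.5]
opening: 40.0
time: 10.15
eef_pos: [639.6, 53.9, 78.7]
eef_rot: [[0.005, -0.167, 0.986], [-0.003, 0.986, 0.167], [-1.0, -0.004, 0.005]]
wrist_force: [0.4, 0.3, 0.4]
opening: 40.2
time: 10.25
eef_pos: [639.6, 54.0, 76.4]
eef_rot: [[0.006, -0.167, 0.986], [-0.003, 0.986, 0.167], [-1.0, -0.004, 0.005]]
wrist_force: [0.6, -0.8, -0.0]
opening: 40.5
time: 10.35
eef_pos: [639.6, 54.0, 74.3]
eef_rot: [[0.006, -0.167, 0.986], [-0.003, 0.986, 0.167], [-1.0, -0.004, 0.005]]
wrist_force: [0.5, 0.1, 0.2]
opening: 40.4
```

View pics/scene14.png

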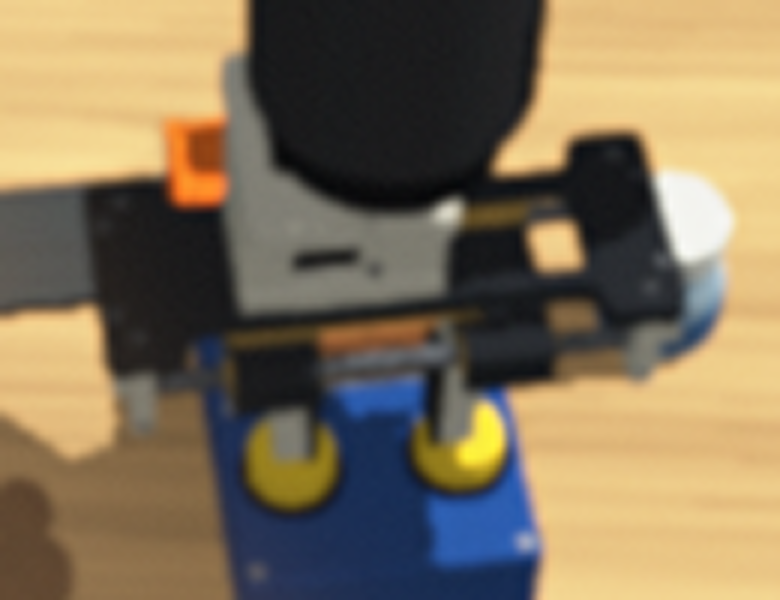

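```bash
python3 -m creep '[[0.08,0.2,0,0,0,0,0]]';python3 -m creep '[[0.08,0.2,0,0,0,0,0]]';python3 -m creep '[[0.08,0.2,0,0,0,0,0]]'; python3 -m creep '[[0.08,0.2,0,0,0,0,0]]'
```

```text
time: 10.5
eef_pos: [639.6, 54.0, 72.1]
eef_rot: [[0.006, -0.167, 0.986], [-0.003, 0.986, 0.167], [-1.0, -0.004, 0.005]]
wrist_force: [-0.6, -0.2, 0.2]
opening: 40.3
time: 10.6
eef_pos: [639.6, 54.1, 70.0]
eef_rot: [[0.006, -0.167, 0.986], [-0.003, 0.986, 0.167], [-1.0, -0.004, 0.005]]
wrist_force: [1.0, 0.1, -0.2]
opening: 40.3
time: 10.7
eef_pos: [639.7, 54.1, 67.9]
eef_rot: [[0.006, -0.167, 0.986], [-0.003, 0.986, 0.167], [-1.0, -0.004, 0.005]]
wrist_force: [-0.1, -0.6, -0.0]
opening: 40.3
time: 10.8
eef_pos: [639.7, 54.1, 65.8]
eef_rot: [[0.006, -0.167, 0.986], [-0.003, 0.986, 0.167], [-1.0, -0.004, 0.005]]
wrist_force: [-1.0, 0.6, -0.6]
opening: 40.3
```

```bash
python3 -m creep '[[0.08,0.2,0,-0.3,0,0,0]]';python3 -m creep '[[0.08,0.2,0,-0.1,0,0,0]]';python3 - <<'E'
from h import *
for n in("scene",):
    im=optics.snapshot(n)
    if n=="scene": im=im[220:300,300:400]
    cv2.imwrite(f"pics/{n}15.png",cv2.resize(im,None,fx=7,fy=7,interpolation=cv2.INTER_CUBIC))
E
```

```text
time: 10.9
eef_pos: [636.9, 53.6, 63.6]
eef_rot: [[0.006, -0.167, 0.986], [-0.003, 0.986, 0.167], [-1.0, -0.004, 0.006]]
wrist_force: [-0.2, -0.4, 0.2]
opening: 40.2
time: 11.0
eef_pos: [635.5, 53.3, 61.3]
eef_rot: [[0.006, -0.167, 0.986], [-0.003, 0.986, 0.167], [-1.0, -0.004, 0.005]]
wrist_force: [-1.7, 0.1, -0.3]
opening: 40.6
```

View pics/scene15.png

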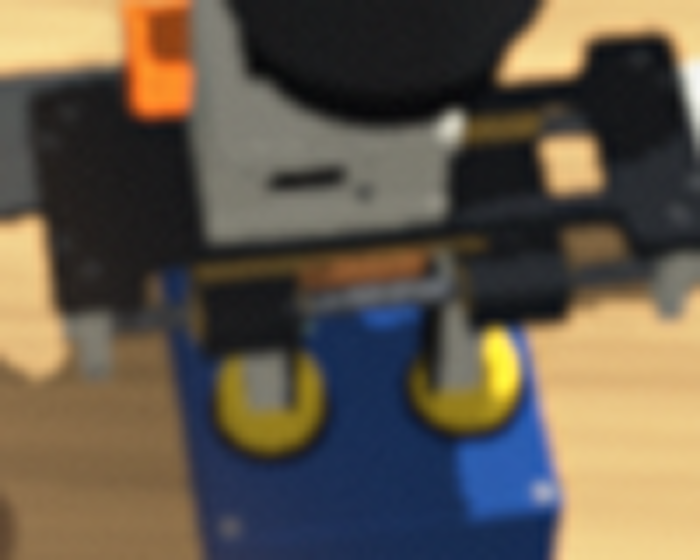

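```bash
python3 -m creep '[[0.08,0.2,0,0,0,0,0]]';python3 -m creep '[[0.08,0.2,0,0,0,0,0]]';python3 -m creep '[[0.08,0.2,0,0,0,0,0]]'
```

```text
time: 11.15
eef_pos: [635.7, 53.3, 59.6]
eef_rot: [[0.006, -0.168, 0.986], [-0.003, 0.986, 0.168], [-1.0, -0.004, 0.006]]
wrist_force: [-1.2, 0.4, 4.6]
opening: 40.6
time: 11.25
eef_pos: [635.7, 53.3, 57.9]
eef_rot: [[0.007, -0.168, 0.986], [-0.003, 0.986, 0.168], [-1.0, -0.004, 0.006]]
wrist_force: [-2.6, -0.3, 5.8]
opening: 40.5
time: 11.35
eef_pos: [635.7, 53.3, 56.3]
eef_rot: [[0.007, -0.168, 0.986], [-0.003, 0.986, 0.168], [-1.0, -0.004, 0.006]]
wrist_force: [-3.3, 0.8, 6.6]
opening: 39.9
```

Contact force of about 4.6 N fits both springs (2 N each). Pressing to the bottom.

```bash
python3 -m creep '[[0.08,0.25,0,0,0,0,0],[0.08,0.25,0,0,0,0,0]]';python3 -m creep '[[0.08,0.25,0,0,0,0,0]]';python3 -m creep '[[0.08,0.2,0,0,0,0,0]]'
```

```text
time: 11.55
eef_pos: [635.7, 53.3, 52.7]
eef_rot: [[0.007, -0.168, 0.986], [-0.003, 0.986, 0.168], [-1.0, -0.004, 0.007]]
wrist_force: [-4.9, 0.0, 9.3]
opening: 40.8
time: 11.65
eef_pos: [635.8, 53.3, 51.2]
eef_rot: [[0.008, -0.169, 0.986], [-0.003, 0.986, 0.169], [-1.0, -0.004, 0.007]]
wrist_force: [-5.2, -0.2, 12.7]
opening: 39.9
time: 11.75
eef_pos: [635.8, 53.3, 50.9]
eef_rot: [[0.008, -0.169, 0.986], [-0.003, 0.986, 0.169], [-1.0, -0.005, 0.008]]
wrist_force: [-10.4, 1.6, 23.3]
opening: 40.5
```

Bottomed (23 N). Holding while the roller rolls.

```bash
python3 -m creep '[[0.08,0.2,0,0,0,0,0],[0.08,0.2,0,0,0,0,0],[0.08,0.2,0,0,0,0,0],[0.08,0.2,0,0,0,0,0],[0.08,0.2,0,0,0,0,0],[0.08,0.2,0,0,0,0,0],[0.08,0.2,0,0,0,0,0],[0.08,0.2,0,0,0,0,0]]';python3 - <<'E'
from h import *
for n,sl in(("scene",np.s_[200:300,290:420]),("top",np.s_[180:310,200:370])):
    cv2.imwrite(f"pics/{n}16.png",cv2.resize(optics.snapshot(n)[sl],None,fx=4.5,fy=4.5,interpolation=cv2.INTER_CUBIC))
    print([(np.round(d["xyz"]).tolist(),round(d["confidence"],2)) for d in optics.find_in(n,"roller")[:3]])
E
```

```text
time: 12.55
eef_pos: [636.0, 53.3, 51.1]
eef_rot: [[0.015, -0.173, 0.985], [-0.004, 0.985, 0.173], [-1.0, -0.006, 0.014]]
wrist_force: [-8.3, 0.4, 17.4]
opening: 40.4
[]
[([469.0, 30.0, 51.0], 0.8)]
```

View pics/top16.png

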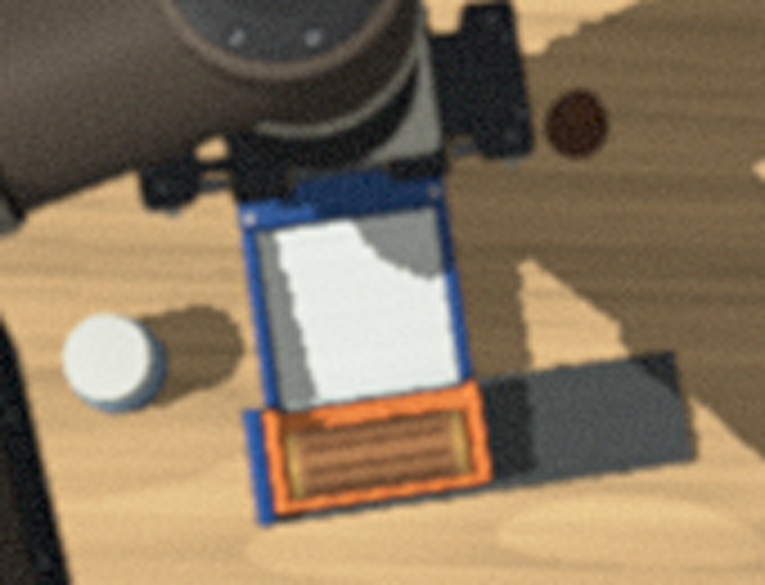

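View pics/scene16.png

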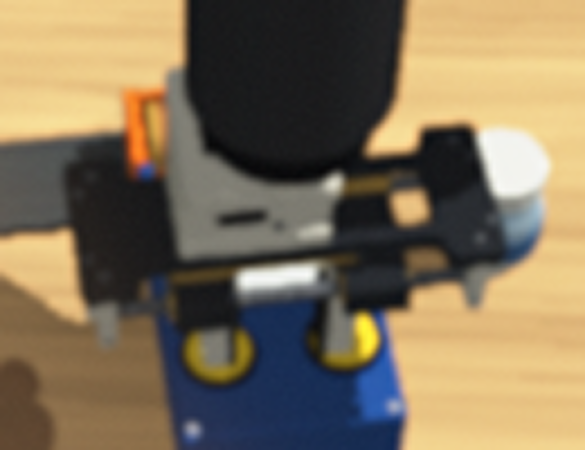

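The roller is centred in the tray in the top view (285–475, 410–500). I'll keep holding to make sure it is still, with a slightly firmer press.

```bash
python3 -m creep '[[0.08,0.3,0,0,0,0,0],[0.08,0.3,0,0,0,0,0],[0.08,0.3,0,0,0,0,0],[0.08,0.3,0,0,0,0,0],[0.08,0.3,0,0,0,0,0],[0.08,0.3,0,0,0,0,0],[0.08,0.3,0,0,0,0,0],[0.08,0.3,0,0,0,0,0]]';python3 -m creep '[[0.08,0.3,0,0,0,0,0],[0.08,0.3,0,0,0,0,0],[0.08,0.3,0,0,0,0,0],[0.08,0.3,0,0,0,0,0],[0.08,0.3,0,0,0,0,0],[0.08,0.3,0,0,0,0,0],[0.08,0.3,0,0,0,0,0],[0.08,0.3,0,0,0,0,0]]'; python3 - <<'E'
from h import *
a=cv2.resize(optics.snapshot("top")[180:310,200:370],None,fx=4.5,fy=4.5,interpolation=cv2.INTER_CUBIC)
b=cv2.imread("pics/top16.png");cv2.imwrite("pics/top17.png",a)
d=cv2.absdiff(a,b)[380:520,240:500];print(d.mean(),d.max())
E
```

```text
time: 13.55
eef_pos: [636.4, 53.3, 51.0]
eef_rot: [[0.025, -0.18, 0.983], [-0.004, 0.984, 0.18], [-1.0, -0.009, 0.024]]
wrist_force: [-11.5, 0.3, 25.1]
opening: 40.5
time: 14.35
eef_pos: [636.6, 53.4, 51.0]
eef_rot: [[0.035, -0.186, 0.982], [-0.005, 0.983, 0.186], [-0.999, -0.011, 0.034]]
wrist_force: [-11.6, 0.9, 25.5]
opening: 40.2
2.3605311355311356 14
```

The tray region hasn't changed, so the roller is at rest. I'll level the slight roll so both buttons are surely at the bottom and hold a bit longer. After that I'll release straight up.

```bash
python3 -m creep '[[0.08,0.3,0,0,0,0,0.006],[0.08,0.3,0,0,0,0,0.005],[0.08,0.4,0,0,0,0,0],[0.08,0.4,0,0,0,0,0],[0.08,0.4,0,0,0,0,0],[0.08,0.4,0,0,0,0,0],[0.08,0.4,0,0,0,0,0],[0.08,0.4,0,0,0,0,0]]'; python3 - <<'E'
from h import *
s=ctrl.observe();print(s["torque"])
cv2.imwrite("pics/s18.png",cv2.resize(optics.snapshot("scene")[240:300,310:390],None,fx=9,fy=9,interpolation=cv2.INTER_CUBIC))
E
```

```text
time: 15.2
eef_pos: [636.9, 53.5, 50.9]
eef_rot: [[0.044, -0.193, 0.98], [0.006, 0.981, 0.193], [-0.999, -0.003, 0.044]]
wrist_force: [-15.2, 2.1, 33.9]
opening: 40.4
[ 0.67439055  5.54354096 -0.10254697]
```

View pics/s18.png

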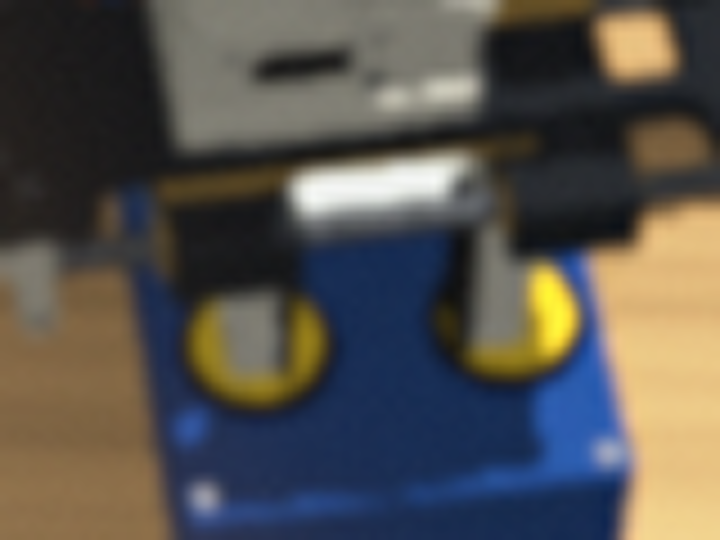

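Both caps are pressed flush and evenly. Releasing straight up and backing off to a clear height.

```bash
python3 -m creep '[[0.08,-0.5,0,0,0,0,0],[0.08,-0.8,0,0,0,0,0],[0.08,-1.5,0,0,0,0,0],[0.08,-3,0,0,0,0,0],[0.08,-4,0,0,0,0,0],[0.08,-4,0,0,0,0,0],[0.08,-4,0,0,0,0,0],[0.08,-2,0,0,0,0,0]]';python3 -m creep '[[0.08,-4,-4,-4,0,0,0],[0.08,-2,-4,-4,0,0,0],[0.08,0,-4,-4,0,0,0],[0.08,0,-4,-4,0,0,0],[0.08,0,-4,-4,0,0,0],[0.08,0,0,0,0,0,0],[0.08,0,0,0,0,0,0],[0.08,0,0,0,0,0,0]]'; python3 - <<'E'
from h import *
s=ctrl.observe();print(s["time"],s["eef_pos"],s["wrist_force"])
for n,sl in(("scene",np.s_[180:320,250:420]),("top",np.s_[180:310,200:370])):
    cv2.imwrite(f"pics/{n}19.png",cv2.resize(optics.snapshot(n)[sl],None,fx=4.3,fy=4.3,interpolation=cv2.INTER_CUBIC))
    for q in("roller","left_button_top","right_button_top","tray_push","stamp","glaze_jar"): print(q,[(np.round(d["xyz"]).tolist(),round(d["confidence"],2)) for d in optics.find_in(n,q)[:2]])
E
```

```text
time: 16.05
eef_pos: [625.8, 51.8, 253.9]
eef_rot: [[0.04, -0.192, 0.981], [0.004, 0.981, 0.192], [-0.999, -0.003, 0.04]]
wrist_force: [0.8, 0.4, -0.8]
opening: 40.2
time: 16.85
eef_pos: [488.2, -151.2, 296.1]
eef_rot: [[0.049, -0.194, 0.98], [0.006, 0.981, 0.194], [-0.999, -0.004, 0.049]]
wrist_force: [0.3, 0.7, 0.4]
opening: 40.0
16.85 [ 488.2122595  -151.15665431  296.11485515] [0.27982287 0.73008606 0.44260539]
roller [([476.0, 34.0, 44.0], 0.61)]
left_button_top [([627.0, 90.0, 73.0], 0.7)]
right_button_top [([627.0, 89.0, 76.0], 0.61), ([638.0, 27.0, 74.0], 0.44)]
tray_push [([769.0, 50.0, 49.0], 0.15)]
stamp [([660.0, -70.0, 16.0], 0.82)]
glaze_jar [([533.0, 167.0, 48.0], 0.65)]
roller []
left_button_top [([623.0, 90.0, 70.0], 0.61)]
right_button_top [([794.0, 52.0, 33.0], 0.62), ([634.0, 24.0, 76.0], 0.58)]
tray_push []
stamp [([646.0, -74.0, 17.0], 0.61)]
glaze_jar [([625.0, 88.0, 70.0], 0.7), ([794.0, 52.0, 38.0], 0.48)]
```

View pics/scene19.png

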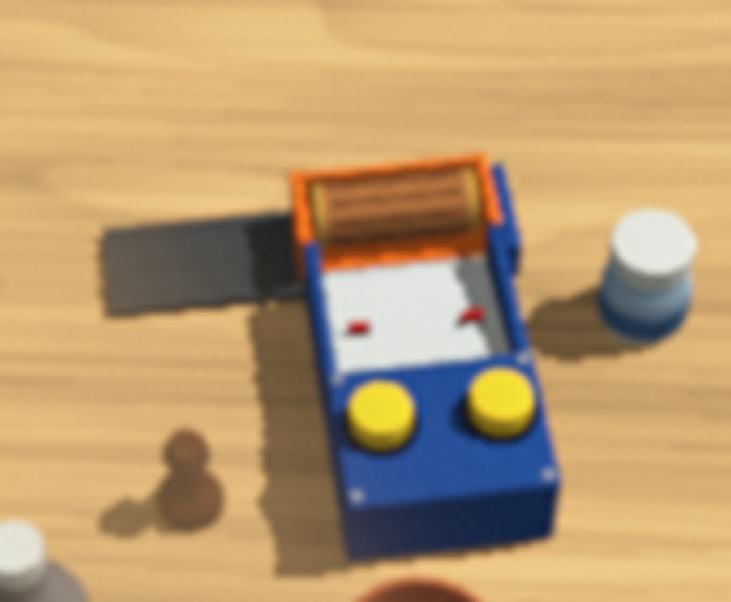

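View pics/top19.png

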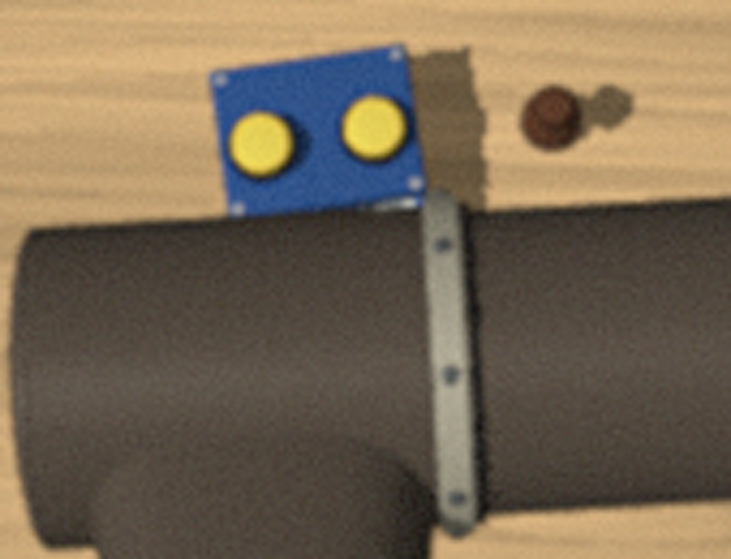

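The roller lies centred in the home tray (scene crop 315–480, 170–235). Both caps are up and both red pins are out, the stamp and jar are in place, and the arm is clear. Handing in.

```bash
python3 -c "
from cell import ctrl
print(ctrl.hand_in())"
```

```text
the job is handed in; nothing more can be done
None
```

I pushed the tray home, pressed both buttons down together until the roller lay still in the tray, released them, and handed the job in at about 17 s. No verdict came back.

- **Tray:** The first push passed over the end wall without touching it, because the fingertips looked about 25 mm higher than the stated tool geometry gives. I lowered the gripper and pushed again. The force rose from about 3 N to about 50 N at the stop, and the pictures show the tray against its end stop.
- **Buttons:** I lowered both fingertips together and held them at the bottom for about 3.5 s, at 17–34 N in total. The two springs fully down need about 12 N. The button travels themselves could not be read.
- **Roller:** The top camera showed it centred in the tray, and its picture did not change over the next 1.9 s of holding.
- **Last checks:** After the release, the scene view showed:
  - the roller in the tray;
  - both caps and both red pins up;
  - the stamp and jar where they were.

  The wrist force was near zero, with the arm clear of everything.
- **Not confirmed:** In the final top view the arm hid the tray and roller, and the networks gave some false reports there. The roller's final position therefore rests on the scene view. I did not check the brush, mug, tile, bottle or spatula at the end.

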